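Set the length stop on a mitre box and feed the strip up to it

TASK

Set the mitre box to cut 60 mm pieces: with a fingertip, push the length stop along its rail towards the saw guides, past any farther notch, until its sprung pin clicks into the second notch counted from the saw slit. Then push the walnut strip along the bed by its tail end, flat and against the fence, until it just butts against the stop, without knocking the stop out of its notch. Only push, never lift or pick the strip up, and leave the saw, file, tin and cut blank where they are.

Things in the scene. Friction and masses are not known exactly. Their poses are not given: they have to be found in the camera images.
- saw_bed: Aluminium mitre box screwed to the bench. Origin: on the bench under the middle of the saw slit; y along the bed from the feed side (-y) to the stop side (+y), z up. In its frame, mm: bed x -55..55, y -250..210, top at z = 12. Fence along +x: x 20..44, top at z = 42, whole length. Low lip at the other edge: x -55..-47, top at z = 22
- slit (a point): The saw slit, at the bed's top, 12 mm above saw_bed's origin. At each end of it stands a pair of square steel saw guide posts, within 25 mm of the slit along y, at x -69..-53 and 42..58 mm of saw_bed, up to 92 mm above the bench
- notch2 (a point): The second notch from the slit, on the rail's top, centre line (saw_bed x = 32, y = 80, z = 42 mm). The fence's stop side (y 2..210 mm) is the index rail: four slots 10 mm wide along y and 4 mm deep are cut across its top, at y = 50, 80, 110 and 140 mm; they set cut lengths of 30, 60, 90 and 120 mm
- stop (a joint): Place of the length stop = cut length in m, slit to stop_face; it grows along saw_bed's +y, range 0.022 to 0.156. Notches 1 to 4: 0.030, 0.060, 0.090, 0.120. It slides with about 1 to 2 N of friction and stays where left. Within about 2 mm of a notch its sprung pin (1.5 mm drop) snaps it in by itself, so the push force falls away; pushing it out again takes about 12 to 16 N
- stop_back (a point): Centre of the flat back (+y) face of the stop's block, to be pushed by a fingertip, 40 mm behind stop_face, 12 mm above the rail's top, on its centre line. The dark steel block rides on the rail: 36 mm (x) by 40 mm (y), its underside 1 mm above the rail's top, 22 mm high; the pin is under a round steel button on its top, 16 mm wide, up to 87 mm above the bench
- stop_face (a point): On the stop's face towards the slit (-y), which the strip butts against, 18 mm above the bed, at saw_bed x = -2 mm. This face is that of a plate 10 mm thick, flush with the block, reaching across the bed over x -27..19 mm, from 3 to 47 mm above the bed
- strip: Loose walnut strip, 30 mm wide (x), 170 mm long (y), 14 mm thick, about 60 g, lying flat on the bed along the fence (about 1 mm off it) on the feed side. Origin: centre of its underside; y along its length towards the stop. Friction on the bed is under 1 N
- strip_lead (a point): Centre of the strip's leading end face, towards the slit and the stop (+y), 7 mm above its underside
- strip_tail (a point): Centre of the strip's other end face (-y), where it is pushed, 7 mm above its underside; the fence is about 16 mm to its +x side
- blank: Bystander: a walnut piece already cut, 30 by 60 by 14 mm, lying in front of the mitre box. Origin: centre of its underside
- back_saw: Bystander: small saw with brass back and wooden handle, about 330 mm long along y, 26 mm high, lying beyond the mitre box. Origin: on the bench under its blade
- file: Bystander: flat file with wooden handle, about 240 mm long along y, 20 mm high, lying in front of the mitre box. Origin: on the bench under the joint of handle and blade
- tin: Bystander: round steel wax tin, 65 mm across, 27 mm high, beyond the mitre box. Origin: centre of its underside
Things that resemble listed ones, but are neither listed nor needed, are in the scene too. What is shaped like the strip but blue or white is not meant.

How it is judged:
On the way, in this order (a step that is already met when the one before it is completed fails the run):
1. the length stop sits in the second notch (60 mm) (value of joint stop between 0.0575 and 0.0625 m and velocity of joint stop between -0.01 and 0.01 m/s), for 0.3 s.
2. the strip's end butts against the stop, the stop still in its notch (value of joint stop between 0.0575 and 0.0625 m and y of strip_lead in the frame of stop_face between -0.002 and 0.002 m), for 0.2 s.
At the end, for the whole second after the job is handed in: The stop rests in the second notch (joint 57.5 to 62.5 mm); the strip rests flat on the bed along the fence (within 0.06 rad, its centre line -1 to 8 mm in the bed's x) with its leading end within 2 mm of the stop's face; nothing moves (all of step 2 and velocity of joint stop between -0.01 and 0.01 m/s and angle between the y axis of strip and the y axis of saw_bed, either way round below 0.06 rad and x of strip in the frame of saw_bed between -0.001 and 0.008 m and z of strip in the frame of saw_bed between 0.009 and 0.015 m and angle between strip's own z axis and vertical below 0.06 rad and linear speed of strip below 0.01 m/s); the robot touches nothing.
It fails at once if the strip is lifted off the bed or tipped (z of strip in the frame of saw_bed above 0.02 m or angle between strip's own z axis and vertical above 0.2 rad).
It fails at once if the cut blank is moved (distance of blank from where it was at the start of the episode above 0.02 m).
It fails at once if the back saw is moved (distance of back_saw from where it was at the start of the episode above 0.02 m).
It fails at once if the file is moved (distance of file from where it was at the start of the episode above 0.02 m).
It fails at once if the wax tin is moved (distance of tin from where it was at the start of the episode above 0.02 m).
It also fails if it takes over 58 s, if anything falls off the work surface, if the arm or the gripper's body presses on something with over 40 N, if the wrist force passes 120 N, or if a joint passes its speed limit or range.

ROBOT

A 6-joint arm with a two-finger parallel gripper is mounted at the origin on the work surface. World frame = base frame: x ahead of the robot, y to its left, z up, the work surface at z = 0. Lengths are in m, angles in rad, forces in N, time in s.
With the tool pointing down it reaches from about 0.3 to 0.825 m from the base axis. Payload 5.4 kg.
Tool frame: the origin (TCP) lies at the very end of the fingers, on their centre line; the grasp point (between the pads) lies 19 mm behind it; z points along the fingers, x is the direction in which the jaws open and shut, and the axes are right-handed (so a half turn about z gives the same grasp; the last joint's range is limited). The gripper opens to 92 mm and grips with 3 to 60 N. Pads are 20 mm wide; open, the fingers measure 128 mm over their backs; the gripper's body (75 mm by 189 mm) begins 69 mm behind the grasp point.
Start: joints at [1.095, 0.158, 1.597, -0, 1.386, -0.21], TCP at [0.151, 0.555, 0.215] pointing down, gripper open.
Joint ranges: [-2.91, 2.91], [-0.94, 2.29], [0.18, 2.7], [-1.29, 4.43], [0.17, 2.64], [-3, 3]. Speed limits (rad/s): [2.57, 2.57, 3.14, 3.14, 3.14, 3.14].

INTERFACE

Orientations are given as a rotation vector (axis times angle).
In Python, from workcell import bot gives the robot as it stands. Calls block until the motion is done:
- bot.goto(position, orientation): joint-space move of the TCP to a pose.
- bot.line_to(position, rot=None, max_speed=0.15): straight line of the TCP; rot=None keeps the orientation; max_speed is the mean speed in m/s.
- bot.set_joints(angles): joint-space move.
- bot.set_gripper(opening, newtons=None): opening from 0.0 (shut) to 1.0 (fully open); newtons is the grip in N (None keeps the last); returns when the fingers have stopped.
- bot.hold(seconds).
- bot.inverse_kinematics(position, orientation): joint angles nearest the present ones, or None.
- bot.read_camera(name): name is "scene" or "top" or "wrist"; returns a dict with "pixels" (400x640x3 uint8, blue, green, red), "fx", "fy", "cx", "cy" (pixels), "R" (3x3) and "t" (3): a world point X has camera coordinates R X + t. Camera axes: x right, y down, z forward; pixel columns grow to the right and rows downward; lengths in m; the calibration is good to about 2 mm. The wrist camera is an equidistant fisheye: a pixel r from the principal point sees the ray r / f radians off the axis. A picture is of the moment at which its call begins. There is no depth.
A pose or a line that the arm cannot do raises bot.MotionError and nothing moves.
- bot.job_done(): hands the job in, once; it reports no verdict.
Readings, each from a call of its own:
- bot.current_clock(): time.
- bot.current_joints(): joint angles.
- bot.current_joint_vel(): joint speeds.
- bot.current_effort(): joint torques, N m.
- bot.current_ee_pos(): TCP position.
- bot.current_tool_rot(): TCP orientation.
- bot.current_contact_force(): force on the tool from outside, world axes, zero at the start.
- bot.current_ft_torque(): the same for the moment, N m.
- bot.current_opening(): opening from 0.0 (shut) to 1.0 (fully open).
Only numpy, scipy, OpenCV 4.12 (cv2) and the standard library are available. Lean on these libraries where they do the work, as an engineer would, in place of code of your own. Each camera call takes 0.05 s, during which the arm holds its last target. There are 200 camera calls.

## Working session

There is one attempt and no reset: what is moved stays moved. The work goes in short steps, each a Python script; the robot and the scene stay as the last script left them, time stands still between calls to the robot, and variables do not carry over. Pictures are saved under pics/ and viewed, about 8 in all and at most 12, crops included, and the job is handed in when it is done.

```bash
mkdir -p pics; python3 - <<'E'
from workcell import bot
import cv2,numpy as np
for n in("scene","top"):
    c=bot.read_camera(n); cv2.imwrite(f"pics/{n}0.png",c["pixels"])
    print(n,c["fx"],c["fy"],c["cx"],c["cy"],np.round(c["R"],4).tolist(),np.round(c["t"],4).tolist())
print(bot.current_clock(),bot.current_tool_rot(),bot.current_contact_force())
E
```

```text
scene 421.2865719236356 421.2865719236356 324.9115755301759 199.03278979302652 [[0.7503, 0.6607, 0.0231], [0.4495, -0.4841, -0.7507], [-0.4848, 0.5737, -0.6602]] [-0.3761, -0.224, 1.3036]
top 362.3785080567384 362.3785080567384 327.29419192085396 199.38839128843554 [[0.0064, -0.9998, 0.0178], [-0.9823, -0.0096, -0.1868], [0.187, -0.0163, -0.9822]] [-0.0808, 0.5527, 0.7729]
0.1 [ 2.49566271e+00  1.90707288e+00 -2.30590486e-03] [0.07999494 0.72315003 0.07550967]
```

View pics/scene0.png

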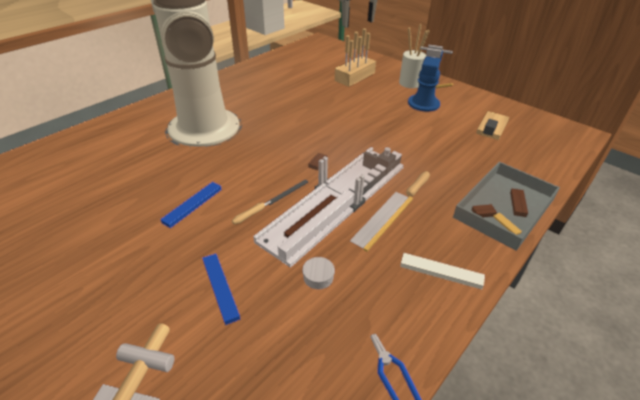

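View pics/top0.png

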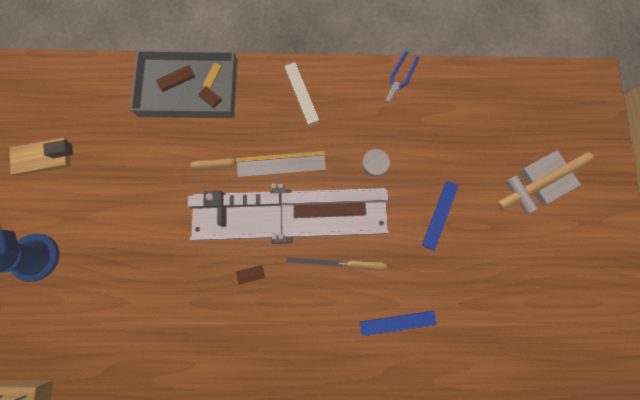

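```bash
cat > h.py <<'E'
import cv2,numpy as np
from workcell import bot
def ray(c,u,v,z):
    R=np.array(c["R"]);t=np.array(c["t"])
    o=-R.T@t; d=R.T@np.array([(u-c["cx"])/c["fx"],(v-c["cy"])/c["fy"],1])
    return o+d*(z-o[2])/d[2]
def proj(c,X):
    p=np.array(c["R"])@X+np.array(c["t"]); return np.array([c["fx"]*p[0]/p[2]+c["cx"],c["fy"]*p[1]/p[2]+c["cy"]])
E
python3 - <<'E'
from h import *
c=bot.read_camera("top"); im=c["pixels"]
cv2.imwrite("pics/topcrop.png",cv2.resize(im[175:250,180:400],None,fx=3.6,fy=3.6,interpolation=cv2.INTER_CUBIC))
hsv=cv2.cvtColor(im,cv2.COLOR_BGR2HSV)
# aluminium: low saturation
m=((hsv[...,1]<60)&(hsv[...,2]>110)).astype(np.uint8); m[:186]=0; m[245:]=0; m[:,:180]=0; m[:,400:]=0
# front bottom edge of the bed (lip top z=.022) : lowest row per column, +y/-y ends
cols=np.r_[200:265,300:380]; rows=[np.nonzero(m[:,u])[0].max()+.5 for u in cols]
P=np.array([ray(c,u,v,.022)[:2] for u,v in zip(cols,rows)])
k=np.polyfit(P[:,1],P[:,0],1); print("lip edge x=k*y+b",k,"resid",np.std(P[:,0]-np.polyval(k,P[:,1])))
rr=range(212,230)
for nm,f,s in(("+y",np.min,-.5),("-y",np.max,.5)):
    q=[f(np.nonzero(m[v])[0])+s for v in rr]; print(nm,q); print(ray(c,np.median(q),220,.012))
# strip (dark brown)
b=((hsv[...,2]<95)&(hsv[...,1]>90)).astype(np.uint8); b[:198]=0;b[222:]=0;b[:,:287]=0;b[:,372:]=0
ct=max(cv2.findContours(b,0,2)[0],key=cv2.contourArea); r=cv2.minAreaRect(ct); print("strip",r)
print([np.round(ray(c,*p,.026),4).tolist() for p in cv2.boxPoints(r)])
E
```

```text
lip edge x=k*y+b [-0.04244432  0.47104915] resid 0.0006668879006696187
+y [np.float64(192.5), np.float64(192.5), np.float64(192.5), np.float64(192.5), np.float64(192.5), np.float64(192.5), np.float64(191.5), np.float64(191.5), np.float64(191.5), np.float64(191.5), np.float64(191.5), np.float64(191.5), np.float64(191.5), np.float64(191.5), np.float64(191.5), np.float64(191.5), np.float64(191.5), np.float64(191.5)]
[0.50860565 0.24201259 0.012     ]
-y [np.float64(385.5), np.float64(385.5), np.float64(385.5), np.float64(386.5), np.float64(386.5), np.float64(386.5), np.float64(386.5), np.float64(386.5), np.float64(386.5), np.float64(386.5), np.float64(386.5), np.float64(386.5), np.float64(386.5), np.float64(386.5), np.float64(386.5), np.float64(386.5), np.float64(386.5), np.float64(387.5)]
[ 0.51261177 -0.21797752  0.012     ]
strip ((344.2567443847656, 212.95945739746094), (19.563480377197266, 4.767570495605469), 9.462322235107422)
[[0.5245, -0.0932, 0.026], [0.5356, -0.095, 0.026], [0.5284, -0.1403, 0.026], [0.5173, -0.1383, 0.026]]
```

View pics/topcrop.png

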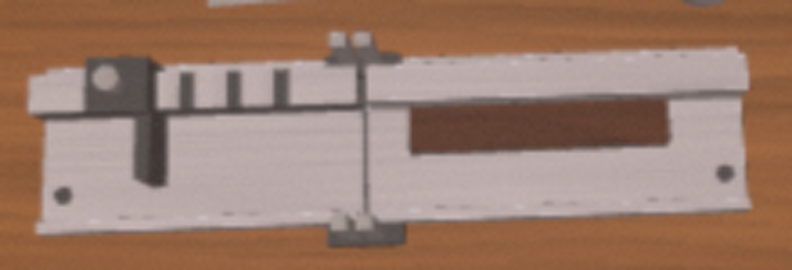

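```bash
python3 - <<'E'
from h import *
c=bot.read_camera("top"); im=c["pixels"]; hsv=cv2.cvtColor(im,cv2.COLOR_BGR2HSV).astype(int)
V=hsv[...,2]
# strip by colour
print("px strip",hsv[211,330],"slit",V[215,276:286])
b=((hsv[...,1]>80)).astype(np.uint8); b[:199]=0;b[222:]=0;b[:,:287]=0;b[:,372:]=0
ct=max(cv2.findContours(b,0,2)[0],key=cv2.contourArea); 
M=cv2.moments(b[199:222],True); r=cv2.minAreaRect(ct); print(r, b.sum())
bp=cv2.boxPoints(r); P=np.array([ray(c,*p,.026) for p in bp]); print(np.round(P,4).tolist(), "centre",ray(c,M['m10']/M['m00'],M['m01']/M['m00']+199,.026))
# slit centroid per row
def dark(v,a,e):
    w=np.clip(np.percentile(V[v,a:e],70)-V[v,a:e],0,None)**2; return (w*np.arange(a,e)).sum()/w.sum()
S=np.array([ray(c,dark(v,277,286),v,.012) for v in range(207,232)]); k=np.polyfit(S[:,0],S[:,1],1)
print("slit y=kx+b",k,np.std(S[:,1]-np.polyval(k,S[:,0])))
th=.0424; R=np.array([[np.cos(th),-np.sin(th)],[np.sin(th),np.cos(th)]])
# origin: lip outer edge x=-55, slit y=0
kl=[-0.04244432,0.47104915]
y=np.polyval(k,.52); pe=np.array([np.polyval(kl,y),y]); o=pe+R@[.055,0]; o[1]=np.polyval(k,o[0]); print("origin",o)
loc=lambda p:(R.T@(np.array(p)[:2]-o)).round(4)
print("strip local",[loc(p) for p in P])
for a,e in((253,263),(240,250),(227,237)):
    q=[ray(c,dark(v,a,e),v,.040) for v in range(197,203)]; print("notch",loc(np.mean(q,0)))
print("button",loc(ray(c,209.2,196.4,.087)))
for p,z in(((745,52),.042),((747,88),.042),((30,80),.042),((30,114),.042),((748,208),.022),((38,233),.022),((98,58),.064+.013-.0),((86,110),.065),((152,110),.065)): print(p,loc(ray(c,179.64+p[0]/3.6,174.64+p[1]/3.6,z)))
cs=bot.read_camera("scene")
w=lambda x,y,z:np.r_[o+R@[x,y],z]
im2=cs["pixels"].copy()[130:280,230:430]; im2=cv2.resize(im2,None,fx=4,fy=4,interpolation=cv2.INTER_CUBIC)
for X in((-.055,-.25,.022),(-.055,.21,.022),(.02,-.25,.042),(.044,.21,.042),(.032,.05,.042),(.032,.08,.042),(.044,-.25,.042)):
    p=(proj(cs,w(*X))-[230,130])*4; cv2.circle(im2,tuple(p.astype(int)),3,(0,0,255),-1)
cv2.imwrite("pics/sc1.png",im2)
E
```

```text
px strip [ 10 128  96] slit [186 187 185 185 168 125 162 182 183 185]
((329.33966064453125, 209.350341796875), (12.165183067321777, 71.0956802368164), 88.02507019042969) 864
[[0.5454, 0.0021, 0.026], [0.5529, -0.1649, 0.026], [0.524, -0.1655, 0.026], [0.5167, 0.0004, 0.026]] centre [ 0.53460359 -0.08091428  0.026     ]
slit y=kx+b [0.03868343 0.01205555] 0.0001117902723660889
origin [0.52463425 0.0323502 ]
strip local [array([ 0.0195, -0.0311]), array([ 0.0199, -0.1982]), array([-0.0091, -0.1976]), array([-0.0093, -0.0316])]
notch [0.0314 0.0506]
notch [0.0324 0.0808]
notch [0.0334 0.1108]
button [0.0325 0.1473]
(745, 52) [ 0.046 -0.249]
(747, 88) [ 0.0223 -0.2487]
(30, 80) [0.0424 0.2094]
(30, 114) [0.0204 0.2086]
(748, 208) [-0.0531 -0.2479]
(38, 233) [-0.0534  0.2081]
(98, 58) [0.0475 0.1558]
(86, 110) [0.0176 0.166 ]
(152, 110) [0.0162 0.1255]
```

View pics/sc1.png

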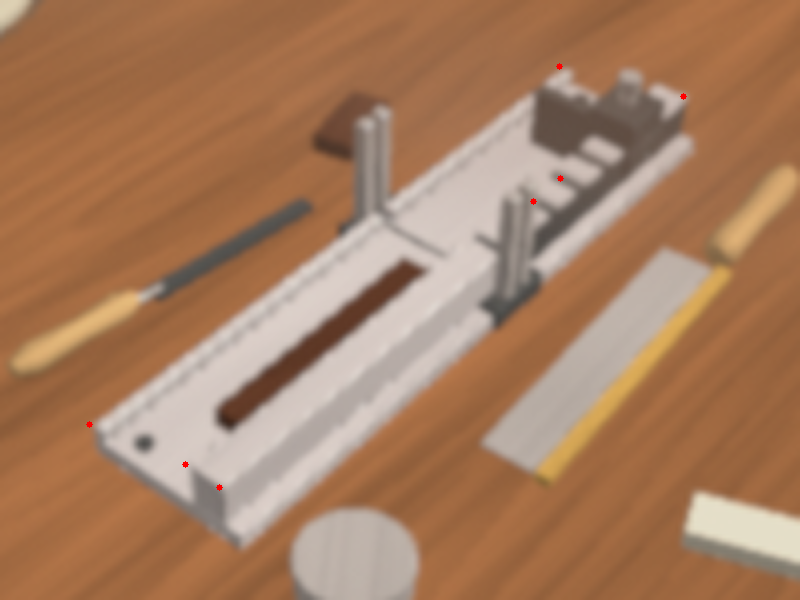

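```bash
cat >> h.py <<'E'
from scipy.spatial.transform import Rotation as Ro
th=.041; R2=np.array([[np.cos(th),-np.sin(th)],[np.sin(th),np.cos(th)]]); o=np.array([.5246,.03235])
def w(x,y,z): return np.r_[o+R2@[x,y],z]
def loc(p): return np.r_[R2.T@(np.array(p)[:2]-o),p[2]]
def rv(s):
    x=s*np.array([-np.sin(th),np.cos(th),0]); z=np.array([0,0,-1.]); return Ro.from_matrix(np.c_[x,np.cross(z,x),z]).as_rotvec()
def here(): return loc(bot.current_ee_pos())
def F():
    f=np.array(bot.current_contact_force()); return np.r_[R2.T@f[:2],f[2]]
E
python3 - <<'E'
from h import *
p=w(.032,.200,.13)
for s in(1,-1): print(s,bot.inverse_kinematics(p,rv(s)))
qs={s:bot.inverse_kinematics(p,rv(s)) for s in(1,-1)}
s=min((s for s in qs if qs[s] is not None),key=lambda s:abs(qs[s][5]+.21)); print(s)
print(bot.inverse_kinematics(w(.003,-.235,.019),rv(s)))
bot.set_gripper(0.0); bot.goto(p,rv(s)); print(bot.current_clock(),here(),bot.current_opening())
bot.line_to(w(.032,.200,.050)); print(bot.current_clock(),here(),F())
t=bot.current_clock(); bot.line_to(w(.032,.199,.050),max_speed=.03); print(bot.current_clock()-t,here(),F())
for n in("scene","wrist"):
    im=bot.read_camera(n)["pixels"]
    if n=="scene": im=cv2.resize(im[110:230,300:460],None,fx=4,fy=4)
    cv2.imwrite(f"pics/{n}_a.png",im)
E
```

```text
1 [ 1.99989476e-01  2.87416007e-01  1.61853529e+00 -4.44089210e-16
  1.23564136e+00 -1.41180685e+00]
-1 [ 1.99989476e-01  2.87416007e-01  1.61853529e+00 -4.44089210e-16
  1.23564136e+00  1.72978580e+00]
1
[-5.70596739e-01  3.86690347e-01  1.73925331e+00 -4.44089210e-16
  1.01564900e+00 -2.18239307e+00]
3.475 [0.03173597 0.20084665 0.13020617] 0.005378498795181587
4.1583 [0.03261981 0.20034069 0.05085867] [-0.39441408 -0.21108805  0.11531572]
0.25 [0.03285328 0.19906922 0.0511661 ] [ 0.27228502 -0.09472334 -0.65878444]
```

View pics/scene_a.png

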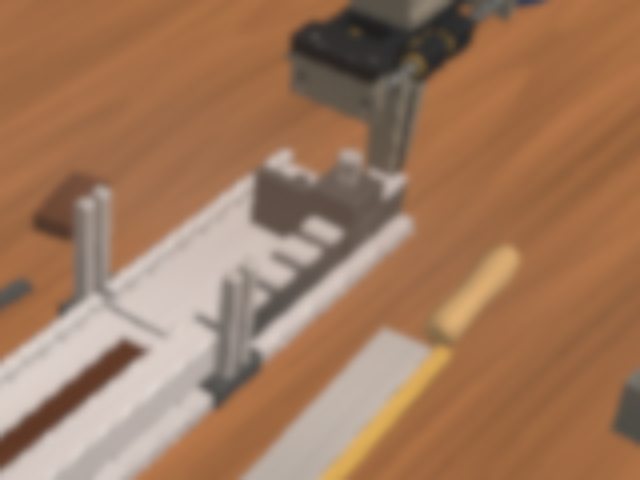

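```bash
python3 - <<'E'
from h import *
y=.1985; log=[]
while y>.115:
    y-=.0015
    bot.line_to(w(.032,y,.050),max_speed=.03)
    f=F(); log.append((round(y,4),round(here()[1],4),round(f[1],1)))
    if np.linalg.norm(f)>30: print("high");break
    pk=[l for l in log if l[2]>7]
    if pk and pk[0][0]-y>.036 : break
print(bot.current_clock()); print(log)
c=bot.read_camera("top"); cv2.imwrite("pics/top_b.png",cv2.resize(c["pixels"][170:250,180:300],None,fx=6,fy=6,interpolation=cv2.INTER_CUBIC))
E
```

```text
15.0083
[(0.197, np.float64(0.1968), np.float64(0.5)), (0.1955, np.float64(0.1954), np.float64(0.3)), (0.194, np.float64(0.1939), np.float64(-0.8)), (0.1925, np.float64(0.1924), np.float64(0.5)), (0.191, np.float64(0.1909), np.float64(0.1)), (0.1895, np.float64(0.1894), np.float64(-0.2)), (0.188, np.float64(0.1879), np.float64(0.2)), (0.1865, np.float64(0.1864), np.float64(0.1)), (0.185, np.float64(0.1849), np.float64(0.5)), (0.1835, np.float64(0.1834), np.float64(0.4)), (0.182, np.float64(0.1822), np.float64(1.2)), (0.1805, np.float64(0.1807), np.float64(2.5)), (0.179, np.float64(0.1785), np.float64(0.5)), (0.1775, np.float64(0.1769), np.float64(1.2)), (0.176, np.float64(0.1757), np.float64(-0.1)), (0.1745, np.float64(0.1743), np.float64(0.6)), (0.173, np.float64(0.1736), np.float64(3.8)), (0.1715, np.float64(0.173), np.float64(7.6)), (0.17, np.float64(0.1716), np.float64(7.1)), (0.1685, np.float64(0.1692), np.float64(4.4)), (0.167, np.float64(0.1667), np.float64(2.5)), (0.1655, np.float64(0.1652), np.float64(1.9)), (0.164, np.float64(0.1638), np.float64(2.4)), (0.1625, np.float64(0
[... 161 characters left out ...]
)), (0.1565, np.float64(0.1563), np.float64(2.6)), (0.155, np.float64(0.1548), np.float64(2.7)), (0.1535, np.float64(0.1531), np.float64(1.6)), (0.152, np.float64(0.1517), np.float64(2.5)), (0.1505, np.float64(0.1503), np.float64(2.1)), (0.149, np.float64(0.1484), np.float64(0.2)), (0.1475, np.float64(0.147), np.float64(0.7)), (0.146, np.float64(0.1457), np.float64(0.2)), (0.1445, np.float64(0.1444), np.float64(-0.1)), (0.143, np.float64(0.1436), np.float64(4.0)), (0.1415, np.float64(0.1431), np.float64(8.0)), (0.14, np.float64(0.1417), np.float64(8.2)), (0.1385, np.float64(0.1392), np.float64(4.4)), (0.137, np.float64(0.1367), np.float64(2.5)), (0.1355, np.float64(0.1352), np.float64(2.7))]
```

View pics/top_b.png

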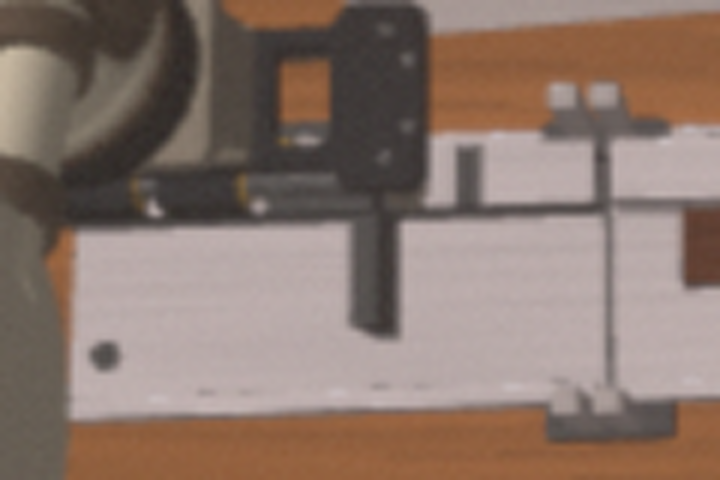

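```bash
python3 - <<'E'
from h import *
y=.1355; log=[]
while y>.1133:
    y-=.0015 if y>.1195 else .001
    bot.line_to(w(.032,y,.050),max_speed=.03)
    f=F()[1]; log.append((round(y,4),float(round(here()[1],4)),float(round(f,1))))
    if y<.1165 and f>2.5: break
print(log)
bot.line_to(w(.032,.150,.050),max_speed=.15); print(F())
bot.line_to(w(.032,.150,.15),max_speed=.3)
bot.goto(w(.003,-.240,.15),rv(1)); print(bot.current_clock(),here())
c=bot.read_camera("top"); cv2.imwrite("pics/top_c.png",cv2.resize(c["pixels"][170:250,180:400],None,fx=3.6,fy=3.6,interpolation=cv2.INTER_CUBIC))
E
```

```text
[(0.134, 0.1338, 2.4), (0.1325, 0.1323, 2.2), (0.131, 0.1307, 2.1), (0.1295, 0.1292, 2.1), (0.128, 0.1278, 2.5), (0.1265, 0.1263, 3.2), (0.125, 0.1249, 2.5), (0.1235, 0.1231, 2.8), (0.122, 0.1217, 2.3), (0.1205, 0.1202, 2.6), (0.119, 0.1182, 0.0), (0.118, 0.1176, 0.1), (0.117, 0.1168, 0.5), (0.116, 0.1159, 0.2), (0.115, 0.1149, -1.0), (0.114, 0.114, 0.7), (0.113, 0.1136, 4.2)]
[ 0.13976474  0.29588893 -0.3705085 ]
21.6417 [ 0.00318935 -0.23888759  0.14966108]
```

View pics/top_c.png

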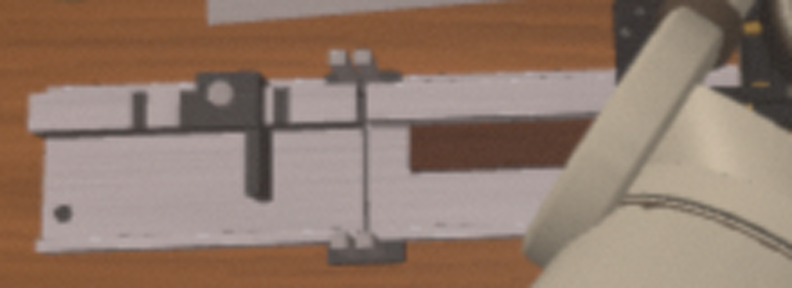

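```bash
python3 - <<'E'
from h import *
bot.line_to(w(.003,-.240,.04),max_speed=.15); bot.line_to(w(.003,-.240,.0195),max_speed=.03); f0=F(); print(here(),f0)
y=-.240; log=[]
while y<-.117:
    y+=.005 if y<-.135 else .001
    bot.line_to(w(.003,y,.0195),max_speed=.05 if y<-.135 else .03)
    f=F(); log.append((round(y,4),*np.round(here(),4).tolist(),*np.round(f,1).tolist()))
    if f[1]<-3 or np.linalg.norm(f-f0)>8: break
for l in log[::3]+log[-5:]: print(l)
print(bot.current_clock())
c=bot.read_camera("top"); cv2.imwrite("pics/top_d.png",cv2.resize(c["pixels"][170:250,180:400],None,fx=3.6,fy=3.6,interpolation=cv2.INTER_CUBIC))
E
```

```text
[ 0.00310773 -0.24008612  0.0196086 ] [-0.717122   -0.75614682 -0.38854874]
(-0.235, 0.003, -0.2347, 0.0196, 0.5, 0.1, 0.6)
(-0.22, 0.003, -0.2197, 0.0195, 0.1, 1.3, -0.3)
(-0.205, 0.003, -0.2047, 0.0195, -0.5, 0.2, 0.0)
(-0.19, 0.0029, -0.1897, 0.0195, 0.5, -0.6, -0.7)
(-0.175, 0.0029, -0.1747, 0.0195, -1.7, -0.2, 0.0)
(-0.16, 0.0029, -0.1596, 0.0194, -0.1, -0.0, 0.0)
(-0.145, 0.0029, -0.1446, 0.0194, 0.0, 0.8, 0.4)
(-0.134, 0.003, -0.134, 0.0195, -0.3, -0.2, 0.8)
(-0.131, 0.003, -0.1309, 0.0195, -0.3, 0.2, -0.0)
(-0.128, 0.003, -0.1279, 0.0195, -0.1, 0.1, -0.2)
(-0.125, 0.003, -0.1249, 0.0195, 0.6, -0.6, -0.1)
(-0.122, 0.0034, -0.1228, 0.0198, 0.5, -3.4, -0.7)
(-0.126, 0.003, -0.1259, 0.0195, 1.0, -0.1, -0.4)
(-0.125, 0.003, -0.1249, 0.0195, 0.6, -0.6, -0.1)
(-0.124, 0.003, -0.1239, 0.0195, 0.6, -0.1, 0.7)
(-0.123, 0.0031, -0.1232, 0.0195, -0.5, -2.0, -0.6)
(-0.122, 0.0034, -0.1228, 0.0198, 0.5, -3.4, -0.7)
31.975
```

View pics/top_d.png

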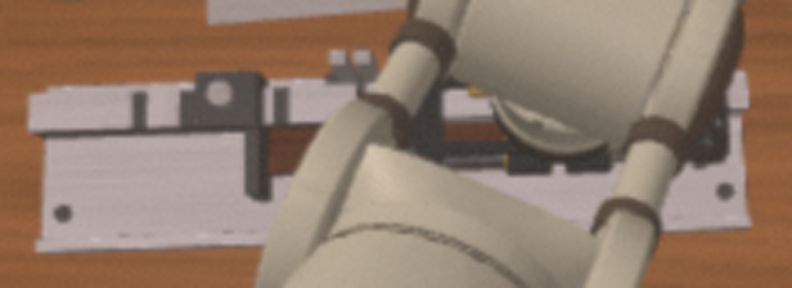

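Contact came at −0.123, against −0.124 predicted, and the strip is butted against the stop with the stop unmoved. I'll back off, clear the view and check.

```bash
python3 - <<'E'
from h import *
bot.hold(.4)
bot.line_to(w(.003,-.145,.0195),max_speed=.05); bot.line_to(w(.003,-.145,.16),max_speed=.15)
bot.goto(w(-.1,-.40,.25),rv(1)); print(bot.current_clock(),F())
c=bot.read_camera("top"); im=c["pixels"]; cv2.imwrite("pics/top_e.png",cv2.resize(im[170:250,180:400],None,fx=3.6,fy=3.6,interpolation=cv2.INTER_CUBIC))
hsv=cv2.cvtColor(im,cv2.COLOR_BGR2HSV); b=(hsv[...,1]>80).astype(np.uint8); b[:199]=0;b[222:]=0;b[:,:245]=0;b[:,345:]=0
r=cv2.minAreaRect(max(cv2.findContours(b,0,2)[0],key=cv2.contourArea))
print([np.round(loc(ray(c,*p,.026)),4).tolist() for p in cv2.boxPoints(r)])
E
```

```text
35.2333 [-0.2569891  -0.33107069 -0.58593592]
[[0.0208, 0.0597, 0.026], [0.0198, -0.1071, 0.026], [-0.0098, -0.1068, 0.026], [-0.0087, 0.0589, 0.026]]
```

View pics/top_e.png

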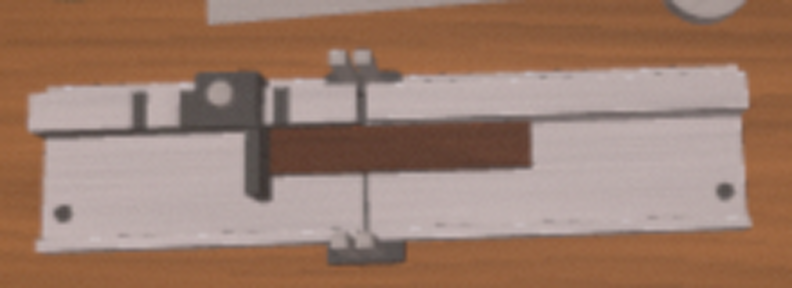

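```bash
python3 -c "
from workcell import bot
bot.job_done(); print(bot.current_clock())"
```

```text
the job is handed in; nothing more can be done
the job is handed in; nothing more can be done
```

The stop is set in the second notch (60 mm) and the strip is butted against it. I handed the job in at about 35 s, and no verdict was reported.

**Stop:** I pushed it with the closed fingertips through notches 4 and 3. Their force bumps were 30 mm apart, as they should be. At notch 2 the push force fell to about 0 N, then rose to 4.2 N at the spot expected for a seated pin. I backed off there, and the pictures show the stop over notch 2.

**Strip:** I pushed it by its tail along the fence until the force rose to 3.4 N. That was about 1 mm from where contact was predicted, and well below the 12 to 16 N that would knock the stop out.

**Last checks:** The final top picture shows the stop unmoved.
- **Leading end:** about 59 to 60 mm from the slit.
- **Centre line:** at about x = 5 mm in the bed's frame.
- **Angle to the bed:** below 0.01 rad.
- **Arm:** clear of everything. The last force readings were only noise.

**Disagreements:**
- **Cameras:** the scene camera placed the bed about 4 mm away from where the top camera did. I relied on the top camera and on contact forces.
- **Tail end:** the picture put it at −107 mm against the expected −110 mm, which is about one pixel.
- **Bystanders:** the arm did not go near the saw, file, tin or blank, but I did not measure them again at the end.

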